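# Ease the tall bottle down onto its sloping rest

## Robot

A 6-joint arm with a two-finger parallel gripper is mounted at the origin on the work surface. World frame = base frame: x ahead of the robot, y to its left, z up, the work surface at z = 0. Lengths are in mm, angles in rad, forces in N, time in s.
With the tool pointing down it reaches from about 400 to 925 mm from the base axis. Payload 12.5 kg.
Tool frame: the origin (TCP) lies at the very end of the fingers, on their centre line; the grasp point (between the pads) lies 19 mm behind it; z points along the fingers, y is the direction in which the jaws open and shut (so a half turn about z gives the same grasp; the last joint's range is limited). The gripper opens to 95 mm and grips with 3 to 60 N. Pads are 20 mm wide; open, the fingers measure 119 mm over their backs; the gripper's body (75 mm by 180 mm) begins 59 mm behind the grasp point.
Start: joints at [1.074, 0.491, 1.559, -0, 1.092, -0.106], TCP at [238.065, 577.903, 214.661] pointing down, gripper open.
Joint ranges: [-3.1, 3.1], [-0.84, 2.19], [0.05, 2.79], [-1.13, 4.28], [0.06, 2.93], [-2.69, 2.69]. Speed limits (rad/s): [2.22, 2.22, 2.79, 3.14, 3.14, 3.14].

## Interface

Orientations are given as [roll, pitch, yaw] about the fixed x, y, z axes, in that order (R = Rz(yaw) Ry(pitch) Rx(roll)).
In Python, from cell import env gives the robot as it stands.
- The arm moves only by the shell command python3 -m pendant 'ROWS'. ROWS is JSON, a list that holds one entry, the list of rows, each a list of 5 numbers: the opening, from 0 (shut) to 1 (fully open), then the shift along the tool's x, y, z in m, then the turn about the tool's z in rad. A call has exactly 8 rows; each row is the pose to reach, as a shift and turn from the pose commanded when the call began, along the tool's axes at that moment; what a row does not reach only later rows make up. A row lasts 1/10 s, in which the tool goes at most 50 mm and 8.59 degrees, less where a joint would pass 70% of its speed; a pose out of reach is approached as far as the arm can. A call with a gripper value outside its range is refused whole. The fingers move at their own pace and stop on an object; the grip force is fixed at half the most. Time passes only in rows, so rows that repeat a pose let the fingers close, or fill a call up. It gives the time, the measured TCP pose, the force and the opening at its end, in the units of the state.
- env.state(): the state, without advancing time (a new reading comes with each control period).
- env.read_camera(name): name is "scene" or "top"; returns a dict with "image" (384x512x3 uint8, blue, green, red), "range_z" (384x512 float32, mm along the optical axis (not along the pixel's ray), 0 where there is no reading), "fx", "fy", "cx", "cy" (pixels), "rvec" (rotation vector, rad) and "tvec" (3), from world to camera coordinates, as OpenCV has them. Camera axes: x right, y down, z forward; pixel columns grow to the right and rows downward; lengths in mm; the calibration is good to about 2 mm. A picture is of the moment at which its call begins.
- env.job_done(): hands the job in, once; it reports no verdict.
The state is a dict: "t": time; "joints": joint angles; "qvel": joint speeds; "tau": joint torques, N m; "eef_pos": TCP position; "tcp_rot": TCP orientation; "ft_force": force on the tool from outside, world axes, zero at the start; "moment": the same for the moment, N m; "opening": opening from 0.0 (shut) to 1.0 (fully open).
Only numpy, scipy, OpenCV 4.12 (cv2) and the standard library are available. Lean on these libraries where they do the work, as an engineer would, in place of code of your own. Each camera call takes 0.05 s, during which the arm holds its last target. There are 200 camera calls.

## Task

Tip the tall square bottle over the low stop at its foot so that it lies on its side along its lane of the sloping rest, neck up the slope, and ease it down gently instead of letting it drop. Use light touches of the fingers only: do not pinch the bottle or lift it off the bench. Leave the short bottle in the next lane and everything else as they are, and finish clear of the bottle.

Things in the scene. Friction and masses are not known exactly. Their poses are not given: they have to be found in the camera images.
- rest: Fixed aluminium sloping rest with two lanes side by side, 214 mm wide. Origin: on the bench, at the front face of the stop, middle of the width. x (level) points up the slope, the way the bottle is to fall; y across; z up. The stop is a kerb along y, 6 mm high, at x = 0. Lanes: 101 mm wide, centred at y = -55 and +55 mm, between ribs 4 mm thick and 14 mm high at y = -105, 0, +105 mm.
- board_end (a point): Middle of the upper end of the rest's flat board, which rises from the stop's top edge at 25 degrees above level, 122 mm long; this end lies at x = 111 mm, z = 58 mm in the rest's frame. Beyond it is only bare bench: the lying bottle's neck overhangs in the air.
- bottle: Tall closed white square bottle, 0.25 to 0.5 kg, 185 mm high: body 60 x 60 mm up to 130 mm, shoulder to 145 mm, round grey cap 38 mm across from 145 to 185 mm. Stands before one lane (which varies), 3 to 10 mm short of the stop. Origin: centre of its underside; z up through the cap; x towards the rest (within 0.08 rad of the rest's x). Past about 22 degrees of tilt it falls by itself unless supported.
- cap (a point): Centre of the tall bottle's cap, on its axis, 165 mm above its underside (20 mm below its top).
- foot_edge (a point): Middle of the tall bottle's bottom edge on the rest's side (30 mm along the bottle's x from its origin), about which it tips. When the bottle lies on the board, tilted 65 degrees from upright, this edge has slipped some 5 to 15 mm back from the stop.
- short_bottle: Short bottle of the same make, standing in front of the other lane: 60 x 60 mm body up to 50 mm, cap 38 mm in diameter, 105 mm high in all. Origin: centre of its underside. To be left alone.
- dishes: Stack of three clear round dishes, 90 mm in diameter, 45 mm high; origin centre of its underside. To be left alone.
- tip_box: Closed grey box with a clear lid, 117 x 82 mm, 58 mm high; origin centre of its underside. To be left alone.
- tube_rack: White rack with four small tubes, 70 x 160 mm, 75 mm high; origin centre of its underside. To be left alone.
There are look-alikes about, which are no part of the job. Of the things shaped like the rest, the aluminium one is meant. Leave any orange look-alike of the bottle alone.

How it is judged:
By the outcome, as a careful person would: the job done as asked, in the order asked, and still so for the second after the job is handed in, with the robot touching nothing.
It also fails if it takes over 40 s, if anything falls off the work surface, if the arm or the gripper's body presses on something with over 40 N, if the wrist force passes 120 N, or if a joint passes its speed limit or range.

## Working session

There is one attempt and no reset: what is moved stays moved. The work goes in short steps, Python scripts to look and compute and a shell command to move; the robot and the scene stay as the last step left them, time stands still between calls to the robot, and variables do not carry over. Pictures are saved under pics/ and viewed, about 8 in all and at most 12, crops included, and the job is handed in when it is done.

```bash
ls; mkdir -p pics; python3 - <<'E'
from cell import env
import cv2,numpy as np
for n in("scene","top"):
    d=env.read_camera(n); cv2.imwrite(f"pics/{n}0.png",d["image"]); np.savez(f"pics/{n}0.npz",**d)
    R=cv2.Rodrigues(np.array(d["rvec"]))[0]; print(n,d["fx"],-R.T@np.array(d["tvec"]).ravel(),R.round(2).tolist())
print(env.state())
E
```

```text
pics
scene 445.5909448174968 [1212.46024152  826.4180494  1001.96798184] [[-0.8, 0.6, 0.01], [0.37, 0.51, -0.78], [-0.47, -0.62, -0.63]]
top 449.32043206804593 [ 363.80201222  -33.82713484 1268.50366942] [[0.03, -1.0, -0.01], [-0.99, -0.02, -0.17], [0.17, 0.01, -0.99]]
{'t': 0.1, 'joints': array([ 1.07439658e+00,  4.91490879e-01,  1.55938015e+00, -8.04894373e-06,
        1.09171435e+00, -1.05596427e-01]), 'qvel': array([ 0.00029577, -0.0006109 ,  0.00024693, -0.0003558 ,  0.00104267,
       -0.00191347]), 'tau': array([ 2.53993014e-03, -6.13624048e+01, -2.58605397e+01,  6.93832571e-02,
        4.69840458e-02, -4.57227975e-05]), 'eef_pos': array([237.95787996, 577.69586627, 214.12828587]), 'tcp_rot': array([-3.14060471e+00, -9.75339483e-05,  2.75079300e+00]), 'ft_force': array([-0.59287777, -0.51892377,  0.644021  ]), 'moment': array([ 0.02516876,  0.02012764, -0.02457169]), 'opening': 1.0027414831635284}
```

View pics/scene0.png

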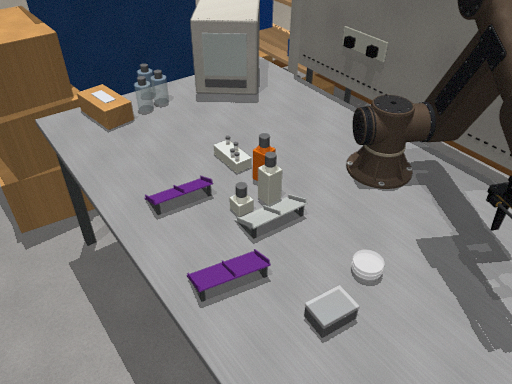

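View pics/top0.png

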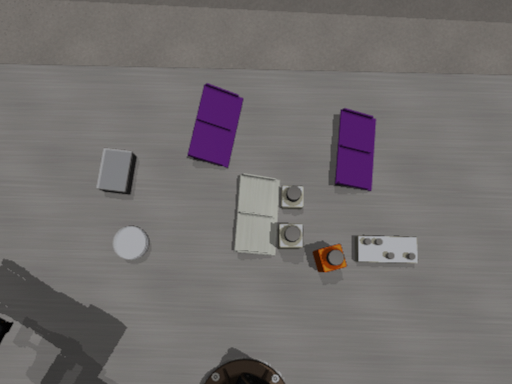

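The aluminium rest is at top px (257,215). The tall bottle is at (291,235) in the near lane and the short one at (292,197); the orange look-alike is at (331,258). The fall direction is image-left, about +y in the world frame. Next I'll measure.

```bash
cat > h.py <<'E'
import numpy as np,cv2
def cloud(d):
    R=cv2.Rodrigues(np.array(d["rvec"]))[0]; t=np.array(d["tvec"]).ravel()
    v,u=np.mgrid[:384,:512]; z=d["range_z"].astype(float)
    c=np.dstack([(u-d["cx"])/d["fx"]*z,(v-d["cy"])/d["fy"]*z,z])
    return (c-t)@R
def box(P,m): 
    r=cv2.minAreaRect(P[m][:,:2].astype(np.float32)); return np.round(r[0],1),np.round(r[1],1),round(r[2],1),int(m.sum())
E
python3 - <<'E'
from h import *
v,u=np.mgrid[:384,:512]
d=dict(np.load("pics/top0.npz"));P=cloud(d)
w=lambda a,b,c,e:(u>a)&(u<b)&(v>c)&(v<e)
T=w(276,310,218,255);S=w(278,308,182,212);Rr=w(228,284,168,260)
Z=P[...,2]
print("bench",np.median(Z[w(440,500,100,150)]))
for n,M,zs in(("tall",T,(178,195)),("tallbody",T,(120,135)),("short",S,(98,112)),("shortbody",S,(44,56)),("orange",w(310,350,240,275),(175,195))):
    m=M&(Z>zs[0])&(Z<zs[1]); print(n,box(P,m),np.median(P[m],0).round(1))
m=Rr&(Z>12)&(Z<75)&(u<280); print("rest",box(P,m)); Q=P[m&(u>235)&(u<275)]
A=np.c_[Q[:,:2],np.ones(len(Q))]
keep=np.ones(len(Q),bool)
for _ in range(4):
    c=np.linalg.lstsq(A[keep],Q[keep,2],rcond=None)[0]; keep=abs(A@c-Q[:,2])<4
g=c[:2]; print("slope deg",np.degrees(np.arctan(np.hypot(*g))),"dir",np.degrees(np.arctan2(g[1],g[0])),keep.sum())
e=g/np.hypot(*g); n=np.array([-e[1],e[0]])
# across span of ribs, and stop front location where plane z=6
B=P[m][:,:2]; s=B@n; print("across",np.percentile(s,[.5,99.5])); mid=np.percentile(s,[.5,99.5]).mean()
a0=(6-c[2])/np.hypot(*g); o=e*a0+n*mid
print("along span",np.percentile(B@e,[.5,99.5]),"a0",a0,"origin",o,"e",e)
for nm,p in(("tall",T&(Z>178)),("tb",T&(Z>120)&(Z<135)),("short",S&(Z>98))):
    q=np.median(P[p],0)[:2]-o; print(nm,q@e,q@n)
E
```

```text
bench -0.23714316845585007
tall (array([ 449.3, -108.4]), array([34.1, 36.2]), 1.9, 192) [ 449.1 -109.2  185.3]
tallbody (array([ 450. , -109.7]), array([58.8, 58.6]), 0.9, 260) [ 444.  -108.   130.5]
short (array([ 562.3, -116.6]), array([35.8, 35.8]), 41.7, 164) [ 561.  -116.4  104.9]
shortbody (array([ 562.4, -116.3]), array([60.9, 58.2]), 0.4, 204) [ 552.  -108.1   50.4]
orange (array([ 395.9, -212.3]), array([35.6, 35.4]), 1.3, 200) [ 394.8 -212.3  184.8]
rest (array([511. , -25.8]), array([120.8, 214.4]), 87.6, 2860)
slope deg 24.56079761822596 dir 87.56777084880417 2314
across [-617.23902896 -405.36773883]
along span [-59.44116385  55.26966896] a0 -58.626667306594676 origin [508.35478077 -80.2723699 ] e [0.04243766 0.99909912]
tall -31.308212824315483 58.00399088059362
tb -30.417248869228935 63.10730855079078
short -33.80781102455424 -54.02250728941214
```

```bash
cat > to.py <<'E'
import sys,numpy as np
from cell import env
from scipy.spatial.transform import Rotation as Ro
s=env.state(); R=Ro.from_euler('xyz',s['tcp_rot']); p=s['eef_pos']
jaw=np.degrees(np.arctan2(*R.as_matrix()[[1,0],1]))
print("t",round(s['t'],2),"p",p.round(1),"jaw",jaw.round(1),"F",s['ft_force'].round(1),"op",round(s['opening'],3),"j6",s['joints'][5].round(2))
a=list(map(float,sys.argv[1:]))
for i in range(0,len(a),4):
    print(a[i:i+4],"-> m",(R.inv().apply(np.array(a[i:i+3])-p)/1000).round(4),"turn",-np.radians(a[i+3]-jaw).round(4))
E
python3 -m pendant '[[[0.9,-0.04,-0.03,-0.02,0],[0.9,-0.08,-0.06,-0.046,-0.05],[0.9,-0.12,-0.09,-0.046,-0.15],[0.9,-0.16,-0.12,-0.046,-0.25],[0.9,-0.2,-0.15,-0.046,-0.35],[0.9,-0.24,-0.18,-0.046,-0.374],[0.9,-0.28,-0.21,-0.046,-0.374],[0.9,-0.32,-0.25,-0.046,-0.374]]]'
python3 to.py 449.5 -109 270 89  480 80 270 89
```

```text
t: 0.9
eef_pos: [433.2, 237.4, 260.5]
tcp_rot: [3.141, 0.0, 3.125]
ft_force: [0.2, 0.4, -0.2]
opening: 0.897
t 0.9 p [433.2 237.4 260.5] jaw 89.0 F [ 0.2  0.4 -0.2] op 0.897 j6 -1.19
[449.5, -109.0, 270.0, 89.0] -> m [-0.022  -0.3461 -0.0095] turn 0.0008
[480.0, 80.0, 270.0, 89.0] -> m [-0.0494 -0.1566 -0.0095] turn 0.0008
```

```bash
python3 -m pendant '[[[0.9,-0.01,-0.02,-0.01,0.13],[0.9,-0.02,-0.04,-0.01,0.26],[0.9,-0.03,-0.06,-0.01,0.39],[0.9,-0.04,-0.08,-0.01,0.52],[0.9,-0.05,-0.1,-0.01,0.65],[0.9,-0.05,-0.12,-0.01,0.78],[0.9,-0.05,-0.14,-0.01,0.91],[0.9,-0.05,-0.157,-0.01,1.04]]]' >/dev/null
python3 -m pendant '[[[0.9,0,0,0,0.13],[0.9,0,0,0,0.26],[0.9,0,0,0,0.39],[0.9,0,0,0,0.52],[0.9,0,0,0,0.65],[0.9,0,0,0,0.78],[0.9,0,0,0,0.91],[0.9,0,0,0,1.04]]]' >/dev/null
python3 -m pendant '[[[0.9,0,0,0,0.13],[0.9,0,0,0,0.26],[0.9,0,0,0,0.39],[0.9,0,0,0,0.52],[0.9,0,0,0,0.65],[0.9,0,0,0,0.78],[0.9,0,0,0,0.91],[0.9,0,0,0,1.06]]]' >/dev/null
python3 to.py 450 -109 270 -91  
```

```text
t 3.3 p [479.6  81.4 270.4] jaw -91.2 F [-0.2 -0.4 -0.1] op 0.898 j6 1.62
[450.0, -109.0, 270.0, -91.0] -> m [-0.0256  0.191   0.0004] turn -0.0032
```

```bash
python3 -m pendant '[[[0.75,-0.004,0.03,0,0],[0.68,-0.01,0.07,0,0],[0.68,-0.016,0.11,0,0],[0.68,-0.022,0.15,0,0],[0.68,-0.0256,0.191,0,0],[0.68,-0.0256,0.191,0,0],[0.68,-0.0256,0.191,0,0],[0.68,-0.0256,0.191,0,0]]]'
python3 -m pendant '[[[0.68,0,0,0.02,0],[0.68,0,0,0.04,0],[0.68,0,0,0.06,0],[0.68,0,0,0.08,0],[0.68,0,0,0.1,0],[0.68,0,0,0.113,0],[0.68,0,0,0.113,0],[0.68,0,0,0.113,0]]]'
python3 - <<'E'
from cell import env
import cv2
d=env.read_camera("scene");cv2.imwrite("pics/s1.png",cv2.resize(d["image"][110:260,190:340],None,fx=4,fy=4))
E
python3 to.py
```

```text
t: 4.1
eef_pos: [451.2, -108.4, 270.5]
tcp_rot: [-3.141, 0.0, -0.015]
ft_force: [-0.5, -0.2, -0.6]
opening: 0.682
t: 4.9
eef_pos: [451.5, -108.4, 157.9]
tcp_rot: [-3.141, 0.0, -0.014]
ft_force: [0.3, 0.0, 0.4]
opening: 0.683
t 4.95 p [ 451.7 -108.6  158.2] jaw -90.8 F [0.7 0.1 1.7] op 0.679 j6 1.21
```

View pics/s1.png

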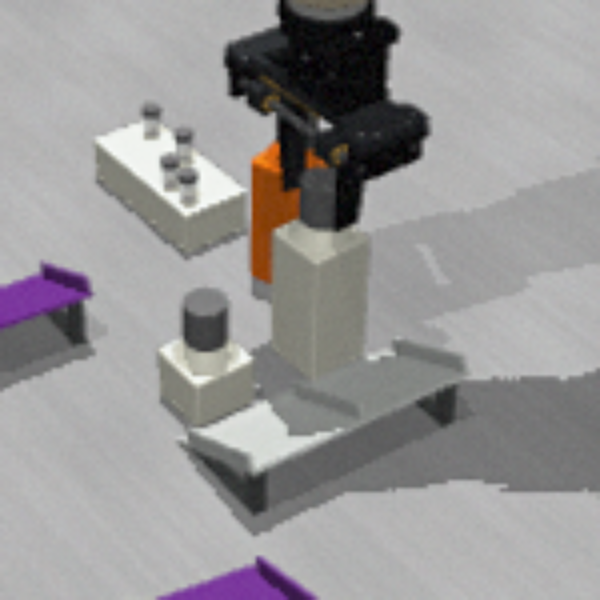

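The fingers straddle the cap (at about (320,190) in the crop), one behind and one in front, and touch nothing. I'll narrow the gap a little and tip slowly.

```bash
python3 -m pendant '[[[0.6,0,-0.003,0,0],[0.56,0,-0.007,0,0],[0.56,0,-0.013,0,0],[0.56,0,-0.019,0,0],[0.56,0,-0.025,0,0],[0.56,0,-0.031,0,0],[0.56,0,-0.037,0,0],[0.56,0,-0.042,0,0]]]'
python3 - <<'E'
from cell import env
import cv2
d=env.read_camera("scene");cv2.imwrite("pics/s2.png",cv2.resize(d["image"][110:260,190:340],None,fx=4,fy=4))
E
python3 to.py
```

```text
t: 5.75
eef_pos: [451.8, -66.6, 157.6]
tcp_rot: [-3.141, 0.0, -0.015]
ft_force: [0.1, 0.3, 0.8]
opening: 0.56
t 5.8 p [451.8 -66.2 157.6] jaw -90.9 F [-0.9  0.8 -0.2] op 0.56 j6 1.3
```

View pics/s2.png

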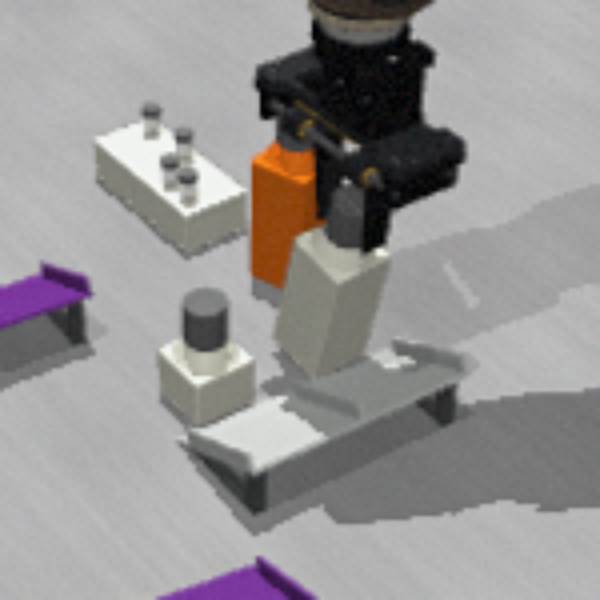

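The bottle is tipping about its foot as planned, with the cap at about (345,215). I'll carry on slowly.

```bash
python3 -m pendant '[[[0.56,0,-0.004,0,0],[0.56,0,-0.008,0,0],[0.56,0,-0.012,0,0],[0.56,0,-0.016,0,0],[0.56,0,-0.02,0,0],[0.56,0,-0.023,0,0],[0.56,0,-0.026,0,0],[0.56,0,-0.028,0,0]]]'
python3 -m pendant '[[[0.56,0,-0.002,0,0],[0.56,0,-0.004,0,0],[0.56,0,-0.006,0,0],[0.56,0,-0.008,0,0],[0.56,0,-0.01,0,0],[0.56,0,-0.012,0,0],[0.56,0,-0.014,0,0],[0.56,0,-0.016,0,0]]]'
python3 - <<'E'
from cell import env
import cv2,numpy as np
d=env.read_camera("scene");cv2.imwrite("pics/s3.png",cv2.resize(d["image"][110:260,190:340],None,fx=4,fy=4));np.savez("pics/s3.npz",**d)
E
python3 to.py
```

```text
t: 6.6
eef_pos: [452.3, -38.9, 157.6]
tcp_rot: [-3.141, -0.0, -0.015]
ft_force: [-0.2, -0.5, -0.6]
opening: 0.561
t: 7.4
eef_pos: [452.5, -23.0, 157.6]
tcp_rot: [-3.141, -0.0, -0.015]
ft_force: [0.9, -0.6, 0.2]
opening: 0.56
t 7.45 p [452.5 -22.8 157.6] jaw -90.9 F [-0.8 -0.6 -0.8] op 0.555 j6 1.39
```

View pics/s3.png

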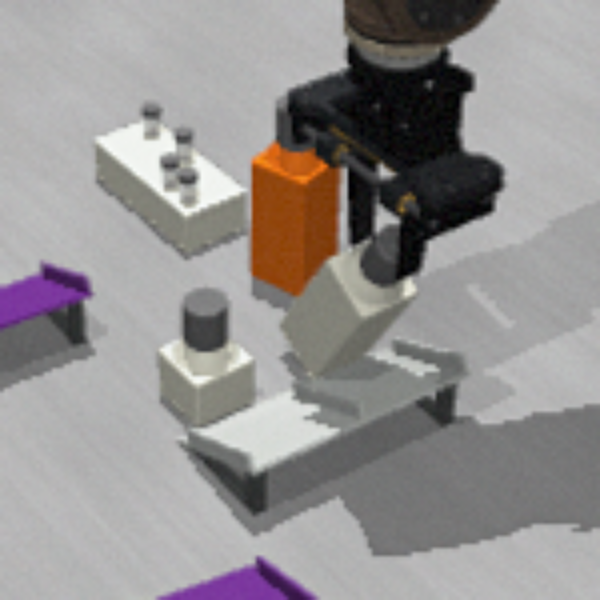

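The cap now leans on the front finger at about (405,255) in the crop, and the back finger (365,200) is clear behind. Next I'll open a little and swing the rear finger out sideways, pivoting about the supporting finger.

```bash
python3 -m pendant '[[[0.58,0,0,0,0],[0.6,0,0,0,0],[0.62,0,0,0,0],[0.64,0,0,0,0],[0.66,0,0,0,0],[0.68,0,0,0,0],[0.7,0,0,0,0],[0.7,0,0,0,0]]]'
python3 -m pendant '[[[0.7,0.0055,-0.001,0,-0.14],[0.7,0.011,-0.0025,0,-0.28],[0.7,0.016,-0.005,0,-0.42],[0.7,0.021,-0.0085,0,-0.56],[0.7,0.0253,-0.0124,0,-0.7],[0.7,0.0293,-0.017,0,-0.84],[0.7,0.0326,-0.022,0,-0.98],[0.7,0.0354,-0.027,0,-1.12]]]'
python3 - <<'E'
from cell import env
import cv2,numpy as np
d=env.read_camera("scene");cv2.imwrite("pics/s4.png",cv2.resize(d["image"][110:260,190:340],None,fx=4,fy=4))
E
python3 to.py
```

```text
t: 8.25
eef_pos: [452.5, -23.2, 157.6]
tcp_rot: [-3.141, -0.0, -0.015]
ft_force: [-0.0, 0.7, -0.8]
opening: 0.703
t: 9.05
eef_pos: [488.4, 3.5, 157.6]
tcp_rot: [-3.141, -0.0, 1.111]
ft_force: [-0.3, 0.6, 0.1]
opening: 0.697
t 9.1 p [488.7   3.9 157.6] jaw -25.9 F [-0.5  0.8  0.5] op 0.697 j6 0.32
```

View pics/s4.png

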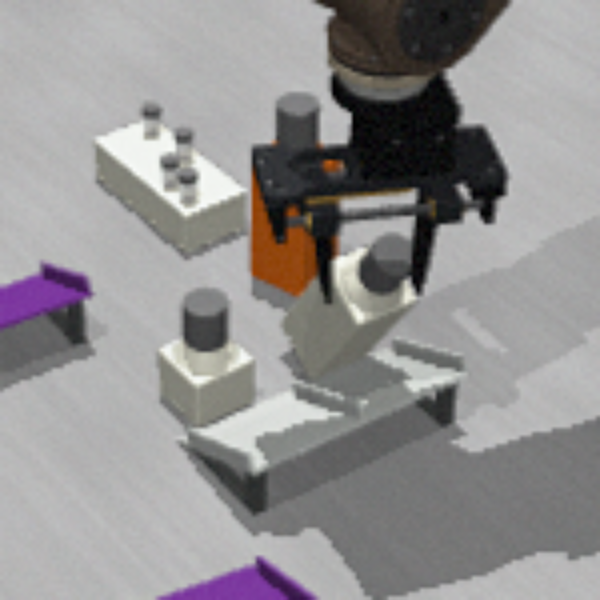

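```bash
python3 to.py 490.7 13 157.6 -12 492 22 157.6 -1
```

```text
t 9.1 p [488.7   3.9 157.6] jaw -25.9 F [-0.5  0.8  0.5] op 0.697 j6 0.32
[490.7, 13.0, 157.6, -12.0] -> m [ 0.009  -0.0021 -0.    ] turn -0.2424
[492.0, 22.0, 157.6, -1.0] -> m [ 0.0177 -0.0049 -0.    ] turn -0.4344
```

```bash
python3 -m pendant '[[[0.7,0.003,-0.001,0,-0.08],[0.7,0.006,-0.0015,0,-0.16],[0.7,0.009,-0.0021,0,-0.242],[0.7,0.012,-0.003,0,-0.31],[0.7,0.015,-0.004,0,-0.37],[0.7,0.0177,-0.0049,0,-0.434],[0.7,0.0177,-0.0049,0,-0.434],[0.7,0.0177,-0.0049,0,-0.434]]]'
python3 - <<'E'
from cell import env
import cv2,numpy as np
from h import *
d=env.read_camera("scene");np.savez("pics/s5.npz",**d);cv2.imwrite("pics/s5.png",cv2.resize(d["image"][110:260,190:340],None,fx=4,fy=4))
d=env.read_camera("top");np.savez("pics/t5.npz",**d)
P=cloud(dict(np.load("pics/s5.npz"))); 
# body points: white-ish, above rest
B=np.load("pics/s5.npz")["image"].astype(int)
m=(P[...,0]>410)&(P[...,0]<495)&(P[...,1]>-170)&(P[...,1]<40)&(P[...,2]>20)&(P[...,2]<190)&(B.min(2)>90)&(B.max(2)-B.min(2)<40)
n,l,s,c=cv2.connectedComponentsWithStats(m.astype(np.uint8))
k=1+s[1:,4].argmax(); Q=P[l==k]; print(len(Q),Q.min(0).round(0),Q.max(0).round(0))
# dark cap top
E
python3 to.py
```

```text
t: 9.9
eef_pos: [491.9, 21.2, 157.6]
tcp_rot: [3.142, -0.0, 1.536]
ft_force: [-0.2, 0.9, 0.1]
opening: 0.699
431 [ 422. -129.   20.] [483.  -7. 150.]
t 10.0 p [491.9  21.2 157.6] jaw -2.0 F [ 0.2  1.3 -0.3] op 0.7 j6 -0.06
```

View pics/s5.png

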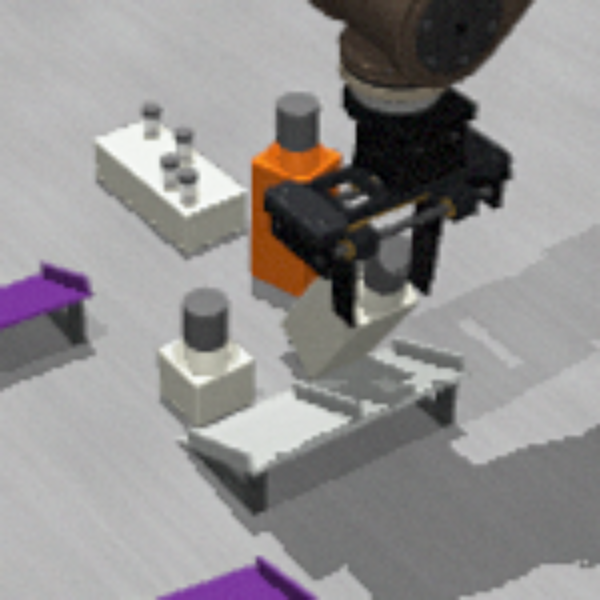

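The bottle is held steady at about 33° on one finger, with the other finger beside the cap. I'll lower the tip below the cap rim and follow the computed arc down.

```bash
python3 -m pendant '[[[0.7,0,0,0.006,0],[0.7,0.001,0,0.012,0],[0.7,0.005,0,0.015,0],[0.7,0.009,0,0.018,0],[0.7,0.013,0,0.02,0],[0.7,0.018,0,0.022,0],[0.7,0.021,0,0.025,0],[0.7,0.024,0,0.028,0]]]'
python3 -m pendant '[[[0.7,0.002,0,0.002,0],[0.7,0.004,0,0.004,0],[0.7,0.006,0,0.006,0],[0.7,0.0085,0,0.008,0],[0.7,0.01,0,0.01,0],[0.7,0.012,0,0.012,0],[0.7,0.014,0,0.014,0],[0.7,0.016,0,0.016,0]]]'
python3 - <<'E'
from cell import env
import cv2,numpy as np
d=env.read_camera("scene");np.savez("pics/s6.npz",**d);cv2.imwrite("pics/s6.png",cv2.resize(d["image"][110:260,190:340],None,fx=4,fy=4))
E
python3 to.py
```

```text
t: 10.8
eef_pos: [492.8, 45.8, 129.5]
tcp_rot: [3.141, -0.0, 1.539]
ft_force: [0.3, 2.2, 1.1]
opening: 0.7
t: 11.6
eef_pos: [493.2, 61.4, 113.4]
tcp_rot: [-3.142, 0.0, 1.539]
ft_force: [-0.1, 1.0, 1.2]
opening: 0.7
t 11.65 p [493.1  61.6 113.1] jaw -1.8 F [0.  2.  0.1] op 0.698 j6 0.02
```

View pics/s6.png

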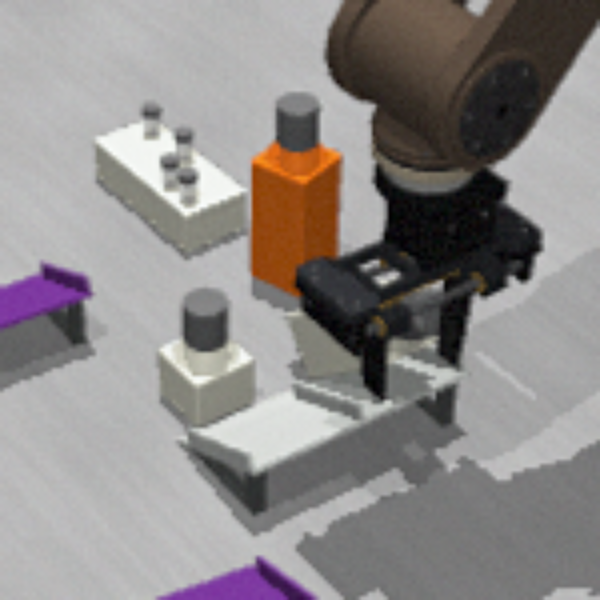

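```bash
python3 -m pendant '[[[0.7,0.002,0,0.002,0],[0.7,0.0035,0,0.0045,0],[0.7,0.005,0,0.007,0],[0.7,0.0065,0,0.0095,0],[0.7,0.008,0,0.012,0],[0.7,0.0095,0,0.0145,0],[0.7,0.011,0,0.0165,0],[0.7,0.0125,0,0.019,0]]]'
python3 -m pendant '[[[0.7,0.001,0,0.0015,0],[0.7,0.002,0,0.003,0],[0.7,0.003,0,0.005,0],[0.7,0.004,0,0.0075,0],[0.7,0.005,0,0.01,0],[0.7,0.006,0,0.0125,0],[0.7,0.007,0,0.015,0],[0.7,0.008,0,0.017,0]]]'
python3 to.py
python3 - <<'E'
from h import *
from cell import env
d=env.read_camera("top");np.savez("pics/t7.npz",**d);P=cloud(d);B=d["image"].astype(int)
cv2.imwrite("pics/t7.png",cv2.resize(d["image"][160:280,210:330],None,fx=5,fy=5))
# points on the bottle's upper (back) body face
m=(P[...,0]>405)&(P[...,0]<500)&(P[...,1]>-150)&(P[...,1]<0)&(P[...,2]>50)&(P[...,2]<135)&(B.min(2)>110)
Q=P[m];A=np.c_[Q[:,:2],np.ones(len(Q))];k=np.ones(len(Q),bool)
for _ in range(6):
    c=np.linalg.lstsq(A[k],Q[k,2],rcond=None)[0];k=abs(A@c-Q[:,2])<5
print("face slope",np.degrees(np.arctan(np.hypot(*c[:2]))),"dir",np.degrees(np.arctan2(c[1],c[0])),k.sum(),Q[k].min(0).round(),Q[k].max(0).round())
E
```

```text
t: 12.45
eef_pos: [493.6, 73.9, 94.5]
tcp_rot: [3.142, -0.0, 1.539]
ft_force: [0.5, 3.2, 1.0]
opening: 0.702
t: 13.25
eef_pos: [493.8, 81.8, 77.4]
tcp_rot: [-3.141, -0.0, 1.539]
ft_force: [-0.6, 2.2, 0.1]
opening: 0.701
t 13.25 p [493.8  81.8  77.4] jaw -1.8 F [-0.6  2.2  0.1] op 0.701 j6 0.06
face slope 26.21647256723125 dir 86.42303106705357 934 [ 418. -114.   50.] [482.  -1. 114.]
```

View pics/t7.png

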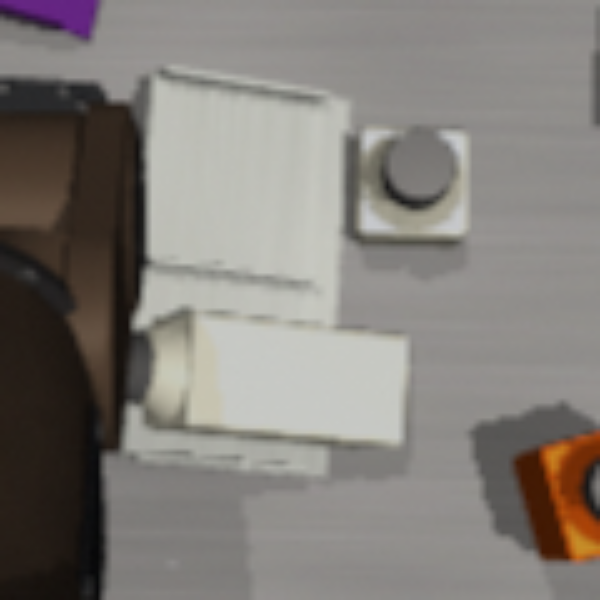

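The bottle is nearly down: the face slope is 26° against 24.6° for the board by the same camera. It lies within its lane, clear of the ribs. I'll ease the last degree, then retreat forward and up.

```bash
python3 -m pendant '[[[0.7,0.0007,0,0.001,0],[0.7,0.0014,0,0.002,0],[0.7,0.002,0,0.003,0],[0.7,0.0027,0,0.004,0],[0.7,0.0035,0,0.004,0],[0.7,0.0045,0,0.004,0],[0.7,0.0055,0,0.004,0],[0.7,0.0065,0,0.004,0]]]'
python3 -m pendant '[[[0.7,0.001,0,0,0],[0.7,0.003,0,0,0],[0.7,0.006,0,0,0],[0.7,0.01,0,0,0],[0.7,0.02,0,0,0],[0.7,0.035,0,0,0],[0.7,0.055,0,0,0],[0.7,0.08,0,0,0]]]'
python3 -m pendant '[[[0.7,0.03,0,-0.01,0],[0.7,0.06,0,-0.04,0],[0.7,0.09,0,-0.08,0],[0.7,0.12,0,-0.12,0],[0.7,0.15,0,-0.15,0],[0.7,0.18,0,-0.15,0],[0.7,0.2,0,-0.15,0],[0.7,0.2,0,-0.15,0]]]'
cat > chk.py <<'E'
from h import *
from cell import env
d=env.read_camera("top");P=cloud(d);B=d["image"].astype(int)
cv2.imwrite("pics/t8.png",cv2.resize(d["image"][150:300,200:350],None,fx=4,fy=4))
m=(P[...,0]>405)&(P[...,0]<500)&(P[...,1]>-150)&(P[...,1]<0)&(P[...,2]>50)&(P[...,2]<135)&(B.min(2)>110)
Q=P[m];A=np.c_[Q[:,:2],np.ones(len(Q))];k=np.ones(len(Q),bool)
for _ in range(6):
    c=np.linalg.lstsq(A[k],Q[k,2],rcond=None)[0];k=abs(A@c-Q[:,2])<3
print("face slope",np.degrees(np.arctan(np.hypot(*c[:2]))),"dir",np.degrees(np.arctan2(c[1],c[0])),k.sum(),"x",np.percentile(Q[k][:,0],[1,99]))
Q=P[(P[...,0]>400)&(P[...,0]<500)&(P[...,1]>-170)&(P[...,1]<120)&(P[...,2]>60)]
print("ext",Q.min(0),Q.max(0))
v,u=np.mgrid[:384,:512]
for n,w,z in(("short",(278,308,182,212),98),("orange",(310,350,240,275),175)):
    s=(u>w[0])&(u<w[1])&(v>w[2])&(v<w[3])&(P[...,2]>z);print(n,box(P,s))
E
python3 chk.py; python3 to.py
```

```text
t: 14.1
eef_pos: [494.1, 88.3, 73.7]
tcp_rot: [3.141, -0.0, 1.539]
ft_force: [-0.3, 0.4, -0.1]
opening: 0.702
t: 14.9
eef_pos: [496.6, 169.7, 73.7]
tcp_rot: [3.142, -0.0, 1.538]
ft_force: [0.8, 0.5, 1.0]
opening: 0.701
t: 15.7
eef_pos: [502.0, 371.2, 223.5]
tcp_rot: [3.141, -0.001, 1.542]
ft_force: [-0.2, 0.4, 0.5]
opening: 0.697
face slope 24.782254810755298 dir 87.58766109504727 785 x [420.26644399 479.09549795]
ext [ 405.31322768 -109.98046693   60.04045723] [498.37568619  72.83511846 123.68702008]
short (array([475.4, -71.5]), array([ 36.2, 232.8]), 62.5, 167)
orange (array([ 389.4, -131.1]), array([ 36., 198.]), 4.5, 206)
t 15.75 p [502.1 369.7 223.3] jaw -1.7 F [ 0.2 -0.7 -0. ] op 0.7 j6 0.56
```

View pics/t8.png

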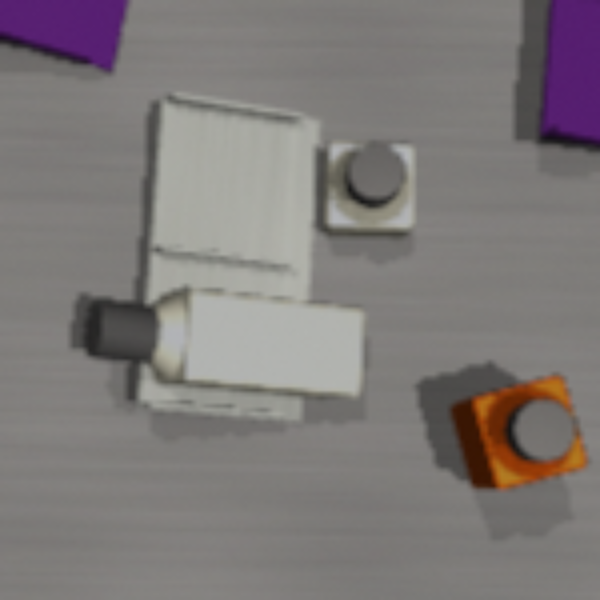

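The bottle lies flat in its lane with the cap up the slope at (120,330); the arm is clear. I'll hand in.

```bash
python3 -c "
from cell import env
print(env.job_done())"
```

```text
the job is handed in; nothing more can be done
None
```

The tall bottle now lies on its side along its lane of the aluminium rest, neck up the slope, and I handed the job in at about 15.8 s. I tipped it over the stop with the rear finger. The front finger took its weight, I swung the rear finger aside, and the bottle rode down on that one finger without being pinched or lifted. The wrist force in the readings after each move was never above about 3 N.

**Last checks:**
- **Lie of the bottle:** its upper face slopes 24.8° in direction 87.6°. The board measured 24.6° and 87.6°, so it lies flat and in line.
- **Foot edge:** not measured directly. The cap end at y ≈ 73 mm, against 74 mm expected, fits it having slipped back about 13 mm from the stop.
- **Robot:** the gripper finished about 300 mm away, with the measured force within sensor noise.

**Failed check:** my final numeric check of the short and orange bottles gave meaningless boxes, most likely because pixels with no depth reading got in. For those two I went by the last picture, which shows them upright and where they were. The dishes, tip box and tube rack were outside that crop. I did not check them again, but the arm did not work near them.

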